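Find the flywheel's heavy side by feel and hold it at the bottom

TASK

The flywheel on the plywood balancing stand is heavier on one side, but nothing on it shows which. Turn it by hand, feel which side is heavy, and bring that side straight to the bottom. Finish while still gripping the wheel there, at rest, so that its axle can be locked: do not let go, and leave the other things on the desk where they are.

Things in the scene. Friction and masses are not known exactly. Their poses are not given: they have to be found in the camera images.
- stand: plywood balancing stand, fixed to the desk: base board 170 x 150 mm (its x, y), 15 mm thick; two uprights, 12 mm thick (x) and 32 mm wide (y), stand at x = +-50 mm and rise to 133 mm; below 45 mm height each has a foot 100 mm wide (y). Origin: centre of the underside of the base; x is the direction of the wheel's axle, z up.
- axle (a point): centre of the flywheel, on the axle, 120 mm above the desk; fixed to the stand, same axes (x along the horizontal axle). The bearing drags with a constant 0.56 N m, a little more than the heavy side's greatest pull (0.37 to 0.50 N m), so the wheel stays where it is left. Turning it 83 mm from the axle takes about 7 N, up to 6 N more while the heavy side goes up and as much less while it goes down.
- wheel: upright blue disc, black rubber band round its rim, white middle: radius 95 mm, 22 mm thick (x, along the axle), top 215 mm above the desk; the outer 30 mm can be pinched across the two flat faces from above, clear of the uprights. It turns either way without end. Origin: centre of the disc; x along the axle as the stand's, z from the centre towards the orange dot.
- dot (a point): orange dot on the wheel, 76 mm from its centre, only there to see the turning by (seven more dots, grey, follow at 45 degree steps). A lead insert of 0.7 to 0.9 kg is cast inside one side of the wheel, its centre of mass 55 mm from the axle, at an angle that differs each time and has nothing to do with the dots; it starts at least 34 degrees away from the bottom.
- paperweight: green glass paperweight, 72 mm across, 44 mm high, bystander; origin: centre of its underside
- pen: black ballpoint pen, 130 mm long, 10 mm thick, lying along its x, bystander; origin: on the desk under its middle
- pencil_case: slim blue pencil case, 200 x 60 x 26 mm (x, y, z), bystander; origin: centre of its underside
- block: wooden cube of 45 mm, bystander; origin: centre of its underside
- notes: yellow pad of notes, 76 x 76 x 30 mm, bystander; origin: centre of its underside
- mug: white mug, 80 mm across, 95 mm high, bystander; origin: centre of its underside

How it is judged:
By the outcome, as a careful person would: the job done as asked, in the order asked, and still so for the second after the job is handed in, while the arm keeps its last pose, push and grip.
It also fails if it takes over 67 s, if anything falls off the work surface, if the arm or the gripper's body presses on something with over 40 N, if the wrist force passes 120 N, or if a joint passes its speed limit or range.

ROBOT

A 7-joint arm with a two-finger parallel gripper is mounted at the origin on the work surface. World frame = base frame: x ahead of the robot, y to its left, z up, the work surface at z = 0. Lengths are in m, angles in rad, forces in N, time in s.
With the tool pointing down it reaches from about 0.4 to 0.85 m from the base axis. Payload 10.4 kg.
Tool frame: the origin (TCP) lies on the mounting face of the last link; the fingertips stand 182 mm ahead of it and the grasp point (between the pads) lies 164 mm ahead of it (env.tip_extent is the x of the fingertips in the tool frame, in m); x points along the fingers, y is the direction in which the jaws open and shut, and the axes are right-handed (so a half turn about x gives the same grasp; the last joint's range is limited). The gripper opens to 87 mm and grips with 3 to 60 N. Pads are 19 mm wide; open, the fingers measure 117 mm over their backs; the gripper's body (75 mm by 190 mm) begins 51 mm behind the grasp point.
Start: joints at [1.191, 0.332, -0.065, 1.46, 0.022, 1.35, -0.088], TCP at [0.218, -0.586, 0.405] pointing down, gripper open.
Joint ranges: [-2.6, 2.6], [-0.5, 2.12], [-1.47, 1.34], [0.16, 2.42], [-1.27, 4.41], [0.06, 2.06], [-2.6, 2.6]. Speed limits (rad/s): [2.22, 2.22, 2.79, 2.79, 3.14, 3.14, 3.14].

INTERFACE

Orientations are given as a 3x3 rotation matrix whose columns are the frame's x, y, z axes.
In Python, from cell import monitor, optics, workorder, env gives the robot as it stands. The module is installed in compiled form; this text tells all that it offers.
- The arm moves only by the shell command python3 -m pendant 'ROWS' [OPENING] [FORCE]. ROWS is JSON, a list of rows, each a list of 6 numbers: the shift along the world's x, y, z in cm, then the turn, a rotation vector about the world's x, y, z in rad. A call has 1 to 20 rows; each row shifts and turns the commanded pose from where the row before left it; what a row does not reach is not made up. A row lasts 1/10 s, in which the tool goes at most 50 mm and 8.59 degrees, less where a joint would pass 70% of its speed; a pose out of reach is approached as far as the arm can. A call is refused whole if a number of a shift passes 5 or a number of a turn 0.15, either way. A call with a gripper value outside its range is refused whole. OPENING is the opening, from 0 (shut) to 1 (fully open), set as the call begins (- or left out, the last holds). The fingers move at their own pace and stop on an object; FORCE is the grip in N (left out, the last holds). Time passes only in rows, so rows that do not move let the fingers close. It gives the time, the measured TCP pose, the force and the opening at its end, in the units of the state.
- monitor.get_obs(): the state, without advancing time (a new reading comes with each control period).
- optics.snapshot(name): name is "scene" or "top" or "wrist"; returns a dict with "frame" (420x560x3 uint8, blue, green, red), "z_map" (420x560 float32, m along the optical axis (not along the pixel's ray), 0 where there is no reading), "fov_y" (degrees; the focal length in pixels is half the picture's height over the tangent of half this angle, whatever the lens; pixels are square), "cx", "cy" (the principal point, pixels), "R" (3x3) and "t" (3): a world point X has camera coordinates R X + t. Camera axes: x right, y down, z forward; pixel columns grow to the right and rows downward; lengths in m; the calibration is good to about 2 mm. A picture is of the moment at which its call begins.
- workorder.job_done(): hands the job in, once; it reports no verdict.
The state is a dict: "t": time; "qpos": joint angles; "joint_velocities": joint speeds; "tau": joint torques, N m; "ee_pos": TCP position; "orientation": TCP orientation; "ft_force": force on the tool from outside, world axes, zero at the start; "torque": the same for the moment, N m; "width": finger opening in m.
Only numpy, scipy, OpenCV 4.12 (cv2) and the standard library are available. Lean on these libraries where they do the work, as an engineer would, in place of code of your own. Each camera call takes 0.05 s, during which the arm holds its last target.

## Working session

There is one attempt and no reset: what is moved stays moved. The work goes in short steps, Python scripts to look and compute and a shell command to move; the robot and the scene stay as the last step left them, time stands still between calls to the robot, and variables do not carry over. Pictures are saved under pics/ and viewed, and the job is handed in when it is done.

```bash
mkdir -p pics
python3 - <<'E'
from cell import monitor, optics, workorder, env
import cv2,numpy as np
o=monitor.get_obs()
for k,v in o.items(): print(k,np.round(v,3).tolist())
print(env.tip_extent)
for n in("scene","top"):
    s=optics.snapshot(n);cv2.imwrite(f"pics/{n}0.png",s["frame"]);np.savez(f"{n}0.npz",**s)
    print(n,s["fov_y"],s["cx"],s["cy"],np.round(s["R"],3).tolist(),np.round(s["t"],3))
E
```

```text
t 0.0
qpos [1.191, 0.333, -0.065, 1.461, 0.022, 1.35, -0.088]
joint_velocities [-0.0, 0.0, 0.001, -0.0, -0.001, -0.001, -0.0]
tau [0.0, -62.325, 0.025, -38.99, -0.061, 0.04, 0.0]
ee_pos [0.218, -0.586, 0.404]
orientation [[-0.001, 0.349, -0.937], [0.001, -0.937, -0.349], [-1.0, -0.001, 0.0]]
ft_force [0.07, 0.203, -0.255]
torque [0.002, -0.007, 0.054]
width 0.087
0.1822
scene 48.835682486870105 277.19439992010984 200.39876286263305 [[0.668, 0.744, 0.001], [0.6, -0.538, -0.591], [-0.44, 0.396, -0.806]] [-0.35  -0.203  1.398]
top 48.903155905299634 278.10101004543003 203.5333358012363 [[-0.004, -1.0, -0.009], [-0.997, 0.005, -0.073], [0.073, 0.009, -0.997]] [0.031 0.515 1.481]
```

View pics/scene0.png

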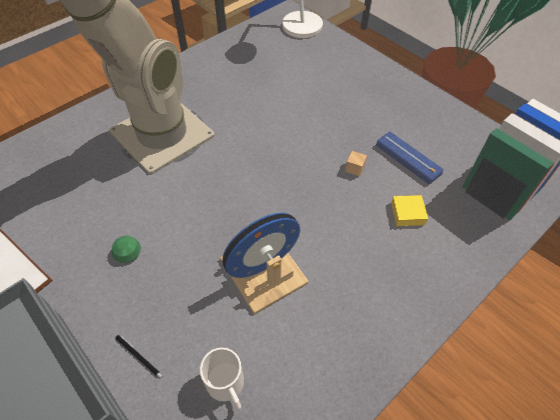

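View pics/top0.png

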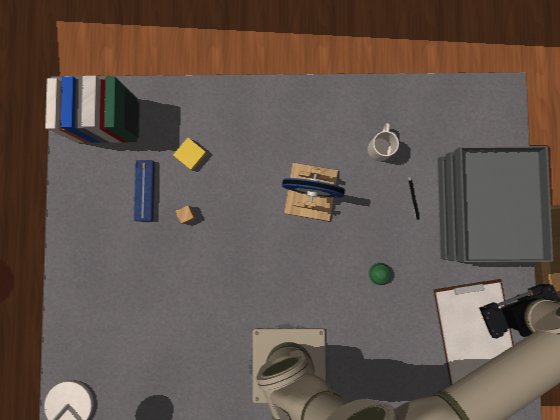

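```bash
cat > h.py <<'E'
import numpy as np,cv2
def load(n): return dict(np.load(n,allow_pickle=True))
def cloud(s):
    h,w=s["z_map"].shape; f=h/2/np.tan(np.radians(float(s["fov_y"]))/2)
    v,u=np.mgrid[:h,:w]; z=s["z_map"]
    P=np.stack([(u-s["cx"])/f*z,(v-s["cy"])/f*z,z],-1)
    X=(P-s["t"])@s["R"]   # R^T (P-t)
    X[z==0]=np.nan
    return X
E
python3 - <<'E'
from h import *
for n in("scene","top"):
    s=load(n+"0.npz");X=cloud(s);hsv=cv2.cvtColor(s["frame"],cv2.COLOR_BGR2HSV)
    m=np.zeros(X.shape[:2],bool)
    if n=="scene": m[205:285,215:305]=1
    else: m[170:205,275:352]=1
    g=m&(X[...,2]>0.14)&(X[...,2]<0.24)
    p=X[g];print(n,len(p),p.min(0).round(3),p.max(0).round(3))
    blue=g&(hsv[...,0]>100)&(hsv[...,0]<130)&(hsv[...,1]>90)
    p=X[blue]; 
    c=np.median(p,0)
    for _ in range(4):
        d=p-p.mean(0);U,S,V=np.linalg.svd(d,full_matrices=0);nn=V[2];r=abs(d@nn);p=p[r<max(2*r.std(),.002)]
    print("face plane n",nn.round(4),"c",p.mean(0).round(4),len(p),"yaw",np.degrees(np.arctan2(nn[1],nn[0])))
    # base
    # wood mask
    wm=(hsv[...,0]>8)&(hsv[...,0]<25)&(hsv[...,1]>70)
    mm=np.zeros_like(m)
    if n=="scene":mm[220:315,210:315]=1
    else: mm[155:228,275:350]=1
    q=X[wm&mm&(abs(X[...,2]-.015)<.006)]
    r=cv2.minAreaRect((q[:,:2]*1000).astype(np.float32));print("base",r,np.nanmean(q[:,2]))
    # dot
    om=mm&(hsv[...,1]>150)&(hsv[...,0]<16)&(X[...,2]>.1)
    print("orange",np.argwhere(om).mean(0),X[om].mean(0),om.sum())
    print('top z',np.nanmax(np.where(g,X[...,2],np.nan)), X[g&(X[...,2]>.20)].mean(0))
E
```

```text
scene 1763 [ 0.531 -0.168  0.14 ] [0.583 0.012 0.217]
face plane n [-0.9842  0.1765 -0.0105] c [ 0.5662 -0.0804  0.1788] 716 yaw 169.83378687531902
base ((559.0537109375, -76.39607238769531), (149.76361083984375, 169.1939239501953), 79.42497253417969) 0.013836806799653852
orange [234.5 257.5] [ 0.56510538 -0.09250591  0.19528932] 12
top z 0.21695117849772794 [ 0.55847892 -0.07887119  0.20871827]
top 612 [ 0.51  -0.168  0.14 ] [0.581 0.013 0.224]
face plane n [-0.9827  0.1722  0.0685] c [ 0.5468 -0.0733  0.1837] 139 yaw 170.06112617292075
base ((555.0812377929688, -78.94115447998047), (149.73716735839844, 169.96507263183594), 79.92100524902344) 0.015163767726810292
orange [190. 320.] [ 0.5409458  -0.0934305   0.19159963] 1
top z 0.22394019282145305 [ 0.55459285 -0.07907572  0.21023348]
```

```bash
python3 -m pendant '[[2.12,3.18,0.3,0,0,0.065],[2.12,3.18,0.3,0,0,0.065],[2.12,3.18,0.3,0,0,0.065],[2.12,3.18,0.3,0,0,0.065],[2.12,3.18,0.3,0,0,0.065],[2.12,3.18,0.3,0,0,0.065],[2.12,3.18,0.3,0,0,0.065],[2.12,3.18,0.3,0,0,0.065],[2.12,3.18,0.3,0,0,0.065],[2.12,3.18,0.3,0,0,0.065],[2.12,3.18,0.3,0,0,0.065],[2.12,3.18,0.3,0,0,0.065],[2.12,3.18,0.3,0,0,0.065],[2.12,3.18,0.3,0,0,0.065],[2.12,3.18,0.3,0,0,0.065],[2.12,3.18,0.3,0,0,0.065],[0,0,0,0,0,0],[0,0,0,0,0,0]]' 1 50
cat > st.py <<'E'
from cell import monitor, optics
import numpy as np
np.set_printoptions(suppress=True)
o=monitor.get_obs()
for k in("t","qpos","ee_pos","orientation","ft_force","torque","width"): print(k,np.round(o[k],4).tolist())
C=np.array([.557,-.078,.12]);a=np.array([np.cos(np.radians(10)),-np.sin(np.radians(10)),0])
M=np.array(o["torque"])+np.cross(np.array(o["ee_pos"])-C,o["ft_force"])
R=np.array(o["orientation"]);g=np.array(o["ee_pos"])+.164*R[:,0]
e=np.cross([0,0,1],a)
d=g-C
print("grasp rel: ax %.4f tang %.4f z %.4f r %.4f ang %.2f"%(d@a,d@e,d[2],np.hypot(d@e,d[2]),np.degrees(np.arctan2(-(d@e),d[2]))),"Maxle",(M@a).round(3))
x=R[:,0];print("tool tilt deg",np.degrees(np.arctan2(x@e,-x[2])).round(2),"jaw yaw",np.degrees(np.arctan2(R[1,1],R[0,1])).round(2))
E
python3 st.py
python3 - <<'E'
from cell import optics
import cv2,numpy as np
for n in("scene","wrist"):
    s=optics.snapshot(n);cv2.imwrite(f"pics/{n}1.png",s["frame"]);np.savez(f"{n}1.npz",**s)
E
```

```text
t: 1.9
ee_pos: [0.5577, -0.0762, 0.4523]
orientation: [[-0.001, 0.985, -0.172], [0.0, -0.172, -0.985], [-1.0, -0.001, -0.0]]
ft_force: [-0.1, -1.1, -0.1]
width: 0.0869
t 1.9
qpos [0.5638, 0.2246, -0.5969, 1.5298, 0.1264, 1.4269, -0.2121]
ee_pos [0.5577, -0.0762, 0.4523]
orientation [[-0.0008, 0.9852, -0.1716], [0.0004, -0.1716, -0.9852], [-1.0, -0.0008, -0.0003]]
ft_force [-0.1143, -1.0504, -0.1142]
torque [-0.0583, -0.0497, -0.023]
width 0.0869
grasp rel: ax 0.0002 tang 0.0020 z 0.1683 r 0.1683 ang -0.67 Maxle 0.301
tool tilt deg 0.01 jaw yaw -9.88
```

View pics/wrist1.png

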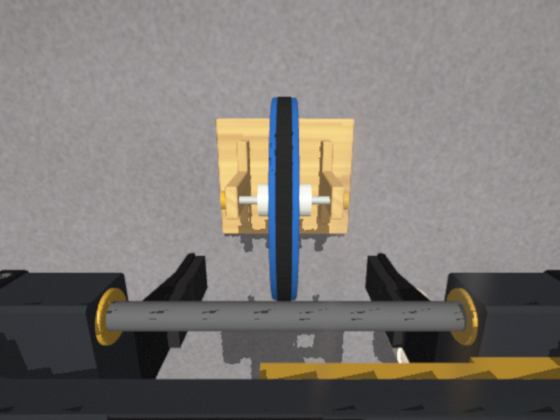

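View pics/scene1.png

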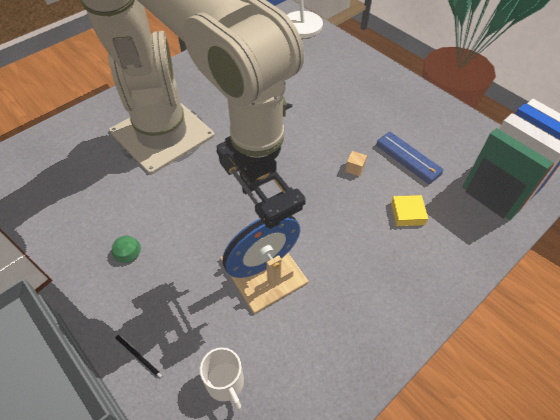

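```bash
python3 -m pendant '[[0,-0.1,-2.1,0,0,0],[0,-0.1,-2.1,0,0,0],[0,0,-2.1,0,0,0],[0,0,-2.2,0,0,0],[0,0,0,0,0,0]]' 1 50; python3 st.py | tail -6
python3 -m pendant '[[0,0,0,0,0,0],[0,0,0,0,0,0],[0,0,0,0,0,0],[0,0,0,0,0,0],[0,0,0,0,0,0],[0,0,0,0,0,0]]' 0 50; python3 st.py
```

```text
t: 2.5
ee_pos: [0.5563, -0.0804, 0.365]
orientation: [[-0.005, 0.984, -0.176], [0.0, -0.176, -0.984], [-1.0, -0.005, 0.001]]
ft_force: [0.2, -0.7, 0.1]
width: 0.087
orientation [[-0.0047, 0.9845, -0.1756], [0.0001, -0.1756, -0.9845], [-1.0, -0.0047, 0.0007]]
ft_force [0.2221, -0.7238, 0.1183]
torque [-0.0578, -0.0546, -0.0302]
width 0.087
grasp rel: ax -0.0011 tang -0.0026 z 0.0810 r 0.0811 ang 1.84 Maxle 0.117
tool tilt deg -0.04 jaw yaw -10.11
t: 3.1
ee_pos: [0.5576, -0.0788, 0.368]
orientation: [[0.0, 0.985, -0.173], [-0.0, -0.173, -0.985], [-1.0, 0.0, 0.0]]
ft_force: [-0.1, -0.6, -0.9]
width: 0.0469
t 3.1
qpos [0.5616, 0.2741, -0.5902, 1.6536, 0.1589, 1.2618, -0.2338]
ee_pos [0.5576, -0.0788, 0.368]
orientation [[0.0004, 0.9849, -0.1732], [-0.0001, -0.1732, -0.9849], [-1.0, 0.0004, 0.0]]
ft_force [-0.052, -0.5891, -0.8702]
torque [-0.0384, -0.1504, -0.0414]
width 0.0469
grasp rel: ax 0.0008 tang -0.0007 z 0.0840 r 0.0840 ang 0.49 Maxle 0.135
tool tilt deg -0.0 jaw yaw -9.97
```

```bash
python3 -m pendant '[[0,0,0,0,0,0],[0,0,0,0,0,0],[0,0,0,0,0,0],[0,0,0,0,0,0],[0,0,0,0,0,0],[0,0,0,0,0,0]]' 0 50; python3 st.py
python3 -c "
from cell import monitor
for i in range(5):print(monitor.get_obs()['ft_force'])"
```

```text
t: 3.7
ee_pos: [0.5562, -0.0784, 0.3676]
orientation: [[-0.005, 0.985, -0.173], [0.0, -0.173, -0.985], [-1.0, -0.005, 0.001]]
ft_force: [-13.6, 2.5, 7.8]
width: 0.0213
t 3.7
qpos [0.5616, 0.2734, -0.5905, 1.6552, 0.1581, 1.2663, -0.2338]
ee_pos [0.5562, -0.0784, 0.3676]
orientation [[-0.0051, 0.9849, -0.1729], [0.0001, -0.1729, -0.9849], [-1.0, -0.005, 0.0008]]
ft_force [-13.6444, 2.4838, 7.8418]
torque [0.364, 2.8063, -0.0491]
width 0.0213
grasp rel: ax -0.0015 tang -0.0007 z 0.0837 r 0.0837 ang 0.48 Maxle -0.152
tool tilt deg -0.05 jaw yaw -9.96
[-13.64438434   2.48383063   7.84177952]
[-13.64438434   2.48383063   7.84177952]
[-13.64438434   2.48383063   7.84177952]
[-13.64438434   2.48383063   7.84177952]
[-13.64438434   2.48383063   7.84177952]
```

```bash
cat > rows.py <<'E'
import numpy as np,sys
t0,t1,n=map(float,sys.argv[1:4]);n=int(n);R=.2477
e=np.array([.1736,.9848]);th=np.radians(np.linspace(t0,t1,n+1));w=(th[1]-th[0])*np.array([.9848,-.1736])
P=np.c_[-R*np.sin(th)[:,None]*e,R*np.cos(th)]*100
P=P.round(2);D=np.diff(P,axis=0).round(2)
print("["+",".join("[%g,%g,%g,%g,%g,0]"%(*d,*w.round(4)) for d in D)+"]")
E
python3 rows.py 0 48 16; python3 rows.py 0 -48 16
```

```text
[[-0.23,-1.28,-0.03,0.0516,-0.0091,0],[-0.22,-1.27,-0.11,0.0516,-0.0091,0],[-0.22,-1.27,-0.16,0.0516,-0.0091,0],[-0.22,-1.25,-0.24,0.0516,-0.0091,0],[-0.22,-1.24,-0.3,0.0516,-0.0091,0],[-0.22,-1.23,-0.37,0.0516,-0.0091,0],[-0.21,-1.2,-0.44,0.0516,-0.0091,0],[-0.21,-1.18,-0.49,0.0516,-0.0091,0],[-0.2,-1.15,-0.56,0.0516,-0.0091,0],[-0.2,-1.13,-0.62,0.0516,-0.0091,0],[-0.19,-1.09,-0.68,0.0516,-0.0091,0],[-0.19,-1.05,-0.73,0.0516,-0.0091,0],[-0.18,-1.01,-0.79,0.0516,-0.0091,0],[-0.17,-0.97,-0.84,0.0516,-0.0091,0],[-0.16,-0.93,-0.89,0.0516,-0.0091,0],[-0.16,-0.88,-0.95,0.0516,-0.0091,0]]
[[0.23,1.28,-0.03,-0.0516,0.0091,0],[0.22,1.27,-0.11,-0.0516,0.0091,0],[0.22,1.27,-0.16,-0.0516,0.0091,0],[0.22,1.25,-0.24,-0.0516,0.0091,0],[0.22,1.24,-0.3,-0.0516,0.0091,0],[0.22,1.23,-0.37,-0.0516,0.0091,0],[0.21,1.2,-0.44,-0.0516,0.0091,0],[0.21,1.18,-0.49,-0.0516,0.0091,0],[0.2,1.15,-0.56,-0.0516,0.0091,0],[0.2,1.13,-0.62,-0.0516,0.0091,0],[0.19,1.09,-0.68,-0.0516,0.0091,0],[0.19,1.05,-0.73,-0.0516,0.0091,0],[0.18,1.01,-0.79,-0.0516,0.0091,0],[0.17,0.97,-0.84,-0.0516,0.0091,0],[0.16,0.93,-0.89,-0.0516,0.0091,0],[0.16,0.88,-0.95,-0.0516,0.0091,0]]
```

```bash
cat > lg.py <<'E'
from cell import monitor
import numpy as np
o=monitor.get_obs()
C=np.array([.557,-.078,.12]);a=np.array([.9848,-.1736,0]);e=np.array([.1736,.9848,0])
p=np.array(o["ee_pos"]);F=np.array(o["ft_force"]);T=np.array(o["torque"]);R=np.array(o["orientation"])
d=p+.164*R[:,0]-C;x=R[:,0]
ang=np.degrees(np.arctan2(-(d@e),d[2]));tilt=np.degrees(np.arctan2(x@e,-x[2]))
M=(T+np.cross(p-C,F))@a
th=np.radians(ang);tg=-e*np.cos(th)-np.array([0,0,1])*np.sin(th);rd=-e*np.sin(th)+np.array([0,0,1])*np.cos(th)
print("t %.1f ang %.2f tilt %.2f r %.4f ax %.4f | M %.3f Ft*r %.3f Ft %.2f Fr %.2f Fa %.2f Ta %.3f w %.4f"%(o["t"],ang,tilt,np.hypot(d@e,d[2]),d@a,M,F@tg*.0837,F@tg,F@rd,F@a,T@a,o["width"]),np.round(o["qpos"],2).tolist())
open("log.txt","a").write(" ".join(map(str,[o["t"],ang,tilt,M,F@tg,F@rd,F@a,T@a]))+"\n")
E
P="python3 -m pendant"
$P '[[-0.1,0,0,0,0,0],[0,0,0,0,0,0]]' >/dev/null; python3 lg.py
$P '[[-0.23,-1.28,-0.03,0.0516,-0.0091,0],[-0.22,-1.27,-0.11,0.0516,-0.0091,0]]' >/dev/null; python3 lg.py
$P '[[-0.22,-1.27,-0.16,0.0516,-0.0091,0],[-0.22,-1.25,-0.24,0.0516,-0.0091,0]]' >/dev/null; python3 lg.py
$P '[[-0.22,-1.24,-0.3,0.0516,-0.0091,0],[-0.22,-1.23,-0.37,0.0516,-0.0091,0]]' >/dev/null; python3 lg.py
$P '[[-0.21,-1.2,-0.44,0.0516,-0.0091,0],[-0.21,-1.18,-0.49,0.0516,-0.0091,0]]' >/dev/null; python3 lg.py
```

```text
t 3.9 ang 0.49 tilt -0.01 r 0.0837 ax -0.0016 | M -0.190 Ft*r -0.084 Ft -1.01 Fr 5.02 Fa -6.37 Ta 0.053 w 0.0219 [0.56, 0.27, -0.59, 1.66, 0.16, 1.26, -0.23]
t 4.1 ang 5.83 tilt 6.14 r 0.0835 ax -0.0016 | M -0.567 Ft*r -0.315 Ft -3.76 Fr -0.90 Fa -6.64 Ta 0.363 w 0.0216 [0.64, 0.27, -0.59, 1.66, 0.05, 1.24, -0.12]
t 4.3 ang 11.92 tilt 12.19 r 0.0833 ax -0.0016 | M -0.577 Ft*r -0.282 Ft -3.38 Fr -5.17 Fa -5.57 Ta 0.254 w 0.0216 [0.71, 0.29, -0.59, 1.66, -0.06, 1.24, -0.01]
t 4.5 ang 17.98 tilt 18.21 r 0.0831 ax -0.0016 | M -0.695 Ft*r -0.288 Ft -3.44 Fr -6.75 Fa -4.23 Ta 0.152 w 0.0219 [0.78, 0.31, -0.59, 1.66, -0.15, 1.24, 0.09]
t 4.7 ang 24.01 tilt 24.22 r 0.0829 ax -0.0016 | M -0.559 Ft*r -0.151 Ft -1.80 Fr -10.24 Fa -4.02 Ta -0.120 w 0.0213 [0.85, 0.35, -0.6, 1.65, -0.24, 1.26, 0.18]
```

```bash
P="python3 -m pendant"
$P '[[-0.18,-1.11,-0.56,0.0516,-0.0091,0],[-0.18,-1.1,-0.62,0.0516,-0.0091,0]]' >/dev/null; python3 lg.py
$P '[[-0.18,-1.06,-0.68,0.0516,-0.0091,0],[-0.18,-1.02,-0.73,0.0516,-0.0091,0]]' >/dev/null; python3 lg.py
$P '[[-0.17,-1,-0.79,0.0516,-0.0091,0],[-0.17,-0.96,-0.84,0.0516,-0.0091,0]]' >/dev/null; python3 lg.py
$P '[[-0.16,-0.93,-0.89,0.0516,-0.0091,0],[-0.16,-0.88,-0.95,0.0516,-0.0091,0]]' >/dev/null; python3 lg.py
$P '[[0.16,0.88,0.95,-0.0516,0.0091,0],[0.16,0.93,0.89,-0.0516,0.0091,0]]' >/dev/null; python3 lg.py
$P '[[0.17,0.97,0.84,-0.0516,0.0091,0],[0.18,1.01,0.79,-0.0516,0.0091,0]]' >/dev/null; python3 lg.py
$P '[[0.19,1.05,0.73,-0.0516,0.0091,0],[0.19,1.09,0.68,-0.0516,0.0091,0]]' >/dev/null; python3 lg.py
$P '[[0.2,1.13,0.62,-0.0516,0.0091,0],[0.2,1.15,0.56,-0.0516,0.0091,0]]' >/dev/null; python3 lg.py
```

```text
t 4.9 ang 29.97 tilt 30.19 r 0.0828 ax -0.0016 | M -0.819 Ft*r -0.056 Ft -0.67 Fr -5.43 Fa -5.73 Ta -0.657 w 0.0214 [0.91, 0.4, -0.6, 1.64, -0.31, 1.28, 0.27]
t 5.1 ang 35.92 tilt 36.17 r 0.0826 ax -0.0016 | M -0.848 Ft*r 0.076 Ft 0.91 Fr -4.87 Fa -6.22 Ta -1.076 w 0.0216 [0.96, 0.45, -0.6, 1.63, -0.38, 1.3, 0.34]
t 5.3 ang 41.96 tilt 42.16 r 0.0824 ax -0.0016 | M -1.055 Ft*r 0.079 Ft 0.95 Fr -5.18 Fa -6.47 Ta -1.291 w 0.0214 [1.0, 0.51, -0.61, 1.61, -0.44, 1.33, 0.41]
t 5.5 ang 48.08 tilt 48.17 r 0.0823 ax -0.0016 | M -0.910 Ft*r 0.152 Ft 1.82 Fr -6.71 Fa -5.31 Ta -1.359 w 0.0218 [1.04, 0.58, -0.61, 1.6, -0.49, 1.36, 0.47]
t 5.7 ang 44.12 tilt 41.87 r 0.0824 ax -0.0016 | M -0.446 Ft*r 0.992 Ft 11.85 Fr -9.15 Fa -3.41 Ta -3.306 w 0.0216 [1.0, 0.51, -0.61, 1.62, -0.43, 1.33, 0.41]
t 5.9 ang 37.91 tilt 35.73 r 0.0826 ax -0.0016 | M -0.531 Ft*r 0.889 Ft 10.62 Fr -8.35 Fa -4.14 Ta -3.097 w 0.0213 [0.95, 0.45, -0.6, 1.63, -0.38, 1.3, 0.34]
t 6.1 ang 31.86 tilt 29.72 r 0.0827 ax -0.0016 | M -0.382 Ft*r 0.829 Ft 9.90 Fr -6.28 Fa -4.77 Ta -2.787 w 0.0216 [0.9, 0.39, -0.59, 1.64, -0.31, 1.27, 0.26]
t 6.3 ang 25.80 tilt 23.71 r 0.0829 ax -0.0016 | M -0.060 Ft*r 0.848 Ft 10.13 Fr -5.10 Fa -5.81 Ta -2.529 w 0.0215 [0.84, 0.35, -0.59, 1.65, -0.23, 1.25, 0.18]
```

```bash
P="python3 -m pendant"
$P '[[0.21,1.18,0.49,-0.0516,0.0091,0],[0.21,1.2,0.44,-0.0516,0.0091,0]]' >/dev/null; python3 lg.py
$P '[[0.22,1.23,0.37,-0.0516,0.0091,0],[0.22,1.24,0.3,-0.0516,0.0091,0]]' >/dev/null; python3 lg.py
$P '[[0.22,1.25,0.24,-0.0516,0.0091,0],[0.22,1.27,0.16,-0.0516,0.0091,0]]' >/dev/null; python3 lg.py
$P '[[0.22,1.27,0.11,-0.0516,0.0091,0],[0.23,1.28,0.03,-0.0516,0.0091,0]]' >/dev/null; python3 lg.py
$P '[[0.23,1.28,-0.03,-0.0516,0.0091,0],[0.22,1.27,-0.11,-0.0516,0.0091,0]]' >/dev/null; python3 lg.py
$P '[[0.22,1.27,-0.16,-0.0516,0.0091,0],[0.22,1.25,-0.24,-0.0516,0.0091,0]]' >/dev/null; python3 lg.py
$P '[[0.22,1.24,-0.3,-0.0516,0.0091,0],[0.22,1.23,-0.37,-0.0516,0.0091,0]]' >/dev/null; python3 lg.py
$P '[[0.21,1.2,-0.44,-0.0516,0.0091,0],[0.21,1.18,-0.49,-0.0516,0.0091,0]]' >/dev/null; python3 lg.py
$P '[[0.2,1.15,-0.56,-0.0516,0.0091,0],[0.2,1.13,-0.62,-0.0516,0.0091,0]]' >/dev/null; python3 lg.py
$P '[[0.19,1.09,-0.68,-0.0516,0.0091,0],[0.19,1.05,-0.73,-0.0516,0.0091,0]]' >/dev/null; python3 lg.py
$P '[[0.18,1.01,-0.79,-0.0516,0.0091,0],[0.17,0.97,-0.84,-0.0516,0.0091,0]]' >/dev/null; python3 lg.py
$P '[[0.16,0.93,-0.89,-0.0516,0.0091,0],[0.16,0.88,-0.95,-0.0516,0.0091,0]]' >/dev/null; python3 lg.py
```

```text
t 6.5 ang 19.77 tilt 17.70 r 0.0831 ax -0.0016 | M -0.020 Ft*r 0.776 Ft 9.28 Fr -2.41 Fa -6.41 Ta -2.297 w 0.0213 [0.78, 0.31, -0.58, 1.66, -0.15, 1.24, 0.09]
t 6.7 ang 13.70 tilt 11.68 r 0.0833 ax -0.0015 | M 0.209 Ft*r 0.792 Ft 9.46 Fr 1.77 Fa -8.43 Ta -2.140 w 0.0215 [0.71, 0.29, -0.58, 1.66, -0.05, 1.24, -0.02]
t 6.9 ang 7.66 tilt 5.66 r 0.0835 ax -0.0015 | M 0.211 Ft*r 0.724 Ft 8.65 Fr 5.01 Fa -10.41 Ta -1.957 w 0.0219 [0.63, 0.27, -0.58, 1.66, 0.05, 1.25, -0.13]
t 7.1 ang 1.59 tilt -0.36 r 0.0837 ax -0.0015 | M 0.121 Ft*r 0.715 Ft 8.55 Fr 6.22 Fa -11.90 Ta -2.029 w 0.0214 [0.55, 0.27, -0.58, 1.66, 0.16, 1.27, -0.24]
t 7.3 ang -4.47 tilt -6.39 r 0.0839 ax -0.0015 | M 0.161 Ft*r 0.710 Ft 8.49 Fr 6.90 Fa -14.43 Ta -1.979 w 0.0218 [0.47, 0.28, -0.58, 1.65, 0.27, 1.3, -0.35]
t 7.5 ang -10.52 tilt -12.40 r 0.0841 ax -0.0015 | M 0.217 Ft*r 0.747 Ft 8.92 Fr 7.46 Fa -14.05 Ta -2.035 w 0.0217 [0.39, 0.3, -0.58, 1.64, 0.37, 1.34, -0.45]
t 7.7 ang -16.60 tilt -18.42 r 0.0843 ax -0.0015 | M 0.432 Ft*r 0.854 Ft 10.20 Fr 8.23 Fa -14.87 Ta -2.143 w 0.0215 [0.31, 0.33, -0.57, 1.63, 0.47, 1.4, -0.55]
t 7.9 ang -22.62 tilt -24.43 r 0.0845 ax -0.0015 | M 0.440 Ft*r 0.862 Ft 10.29 Fr 8.86 Fa -14.64 Ta -2.162 w 0.0218 [0.23, 0.37, -0.57, 1.62, 0.57, 1.46, -0.64]
t 8.1 ang -28.69 tilt -30.43 r 0.0847 ax -0.0015 | M 0.458 Ft*r 0.950 Ft 11.35 Fr 9.30 Fa -15.63 Ta -2.410 w 0.0218 [0.15, 0.42, -0.56, 1.6, 0.65, 1.53, -0.72]
t 8.3 ang -34.66 tilt -36.44 r 0.0848 ax -0.0014 | M 0.432 Ft*r 0.933 Ft 11.14 Fr 8.79 Fa -14.84 Ta -2.384 w 0.0218 [0.08, 0.47, -0.54, 1.58, 0.73, 1.6, -0.79]
t 8.5 ang -40.66 tilt -42.43 r 0.0850 ax -0.0014 | M 0.716 Ft*r 1.058 Ft 12.64 Fr 8.82 Fa -15.38 Ta -2.474 w 0.0216 [0.01, 0.52, -0.52, 1.56, 0.79, 1.67, -0.85]
t 8.7 ang -46.71 tilt -48.43 r 0.0851 ax -0.0014 | M 0.578 Ft*r 1.057 Ft 12.62 Fr 8.50 Fa -14.53 Ta -2.608 w 0.0217 [-0.06, 0.58, -0.5, 1.54, 0.85, 1.74, -0.9]
```

```bash
python3 - <<'E'
import numpy as np
from scipy.optimize import least_squares
L=np.loadtxt("log.txt")[1:]
C=np.array([0,.12])
# rebuild 2D pts: need r; approximate from printed r list
r=[.0835,.0833,.0831,.0829,.0828,.0826,.0824,.0823,.0824,.0826,.0827,.0829,.0831,.0833,.0835,.0837,.0839,.0841,.0843,.0845,.0847,.0848,.0850,.0851]
a=np.radians(L[:,1]);u=-np.array(r)*np.sin(a);v=np.array(r)*np.cos(a)
s=least_squares(lambda p:np.hypot(u-p[0],v-p[1])-p[2],[0,0,.083]);print(s.x,abs(s.fun).max())
E
python3 rows.py -48 48 16
python3 -m pendant '[[0,0,0,0,0,0],[0,0,0,0,0,0],[0,0,0,0,0,0],[0,0,0,0,0,0],[0,0,0,0,0,0]]' 0.5; python3 lg.py
```

```text
[1.92837286e-03 7.40917724e-05 8.36866180e-02] 5.440992873757822e-05
[[-0.32,-1.81,1.84,0.1031,-0.0182,0],[-0.35,-1.98,1.63,0.1031,-0.0182,0],[-0.38,-2.14,1.41,0.1031,-0.0182,0],[-0.4,-2.28,1.18,0.1031,-0.0182,0],[-0.42,-2.38,0.93,0.1031,-0.0182,0],[-0.44,-2.47,0.67,0.1031,-0.0182,0],[-0.44,-2.52,0.4,0.1031,-0.0182,0],[-0.45,-2.55,0.14,0.1031,-0.0182,0],[-0.45,-2.55,-0.14,0.1031,-0.0182,0],[-0.44,-2.52,-0.4,0.1031,-0.0182,0],[-0.44,-2.47,-0.67,0.1031,-0.0182,0],[-0.42,-2.38,-0.93,0.1031,-0.0182,0],[-0.4,-2.28,-1.18,0.1031,-0.0182,0],[-0.38,-2.14,-1.41,0.1031,-0.0182,0],[-0.35,-1.98,-1.63,0.1031,-0.0182,0],[-0.32,-1.81,-1.84,0.1031,-0.0182,0]]
t: 9.2
ee_pos: [0.5893, 0.1035, 0.2861]
orientation: [[-0.129, 0.985, -0.117], [-0.732, -0.174, -0.659], [-0.669, 0.0, 0.743]]
ft_force: [-0.1, -0.5, -0.5]
width: 0.0428
t 9.2 ang -47.94 tilt -48.01 r 0.0841 ax 0.0003 | M 0.890 Ft*r -0.004 Ft -0.05 Fr -0.76 Fa 0.01 Ta 0.901 w 0.0428 [-0.06, 0.59, -0.5, 1.54, 0.85, 1.74, -0.9]
```

```bash
sed -i 's/C=np.array(\[.557,-.078,.12\])/C=np.array([.5559,-.0759,.12])/' lg.py st.py; mv log.txt log_a.txt; P="python3 -m pendant"
$P '[[-0.11,0.21,0,0,0,0],[0,0,0,0,0,0],[0,0,0,0,0,0]]' >/dev/null; python3 lg.py
$P '[[-0.32,-1.81,1.84,0.1031,-0.0182,0],[-0.35,-1.98,1.63,0.1031,-0.0182,0],[-0.38,-2.14,1.41,0.1031,-0.0182,0],[-0.4,-2.28,1.18,0.1031,-0.0182,0]]' >/dev/null; python3 lg.py
$P '[[-0.42,-2.38,0.93,0.1031,-0.0182,0],[-0.44,-2.47,0.67,0.1031,-0.0182,0],[-0.44,-2.52,0.4,0.1031,-0.0182,0],[-0.45,-2.55,0.14,0.1031,-0.0182,0],[0,0,0,0,0,0],[0,0,0,0,0,0]]' >/dev/null; python3 lg.py
$P '[[-0.45,-2.55,-0.14,0.1031,-0.0182,0],[-0.44,-2.52,-0.4,0.1031,-0.0182,0],[-0.44,-2.47,-0.67,0.1031,-0.0182,0],[-0.42,-2.38,-0.93,0.1031,-0.0182,0]]' >/dev/null; python3 lg.py
$P '[[-0.4,-2.28,-1.18,0.1031,-0.0182,0],[-0.38,-2.14,-1.41,0.1031,-0.0182,0],[-0.35,-1.98,-1.63,0.1031,-0.0182,0],[-0.32,-1.81,-1.84,0.1031,-0.0182,0],[0,0,0,0,0,0],[0,0,0,0,0,0]]' >/dev/null; python3 lg.py
python3 - <<'E'
from cell import optics
import cv2,numpy as np
s=optics.snapshot("scene");cv2.imwrite("pics/scene2.png",cv2.resize(s["frame"][150:350,150:390],None,fx=3,fy=3));np.savez("scene2.npz",**s)
E
```

```text
t 9.5 ang -48.28 tilt -48.02 r 0.0844 ax 0.0001 | M 0.931 Ft*r 0.024 Ft 0.28 Fr -1.06 Fa 0.15 Ta 0.860 w 0.0436 [-0.06, 0.59, -0.5, 1.54, 0.85, 1.74, -0.9]
t 9.9 ang -24.25 tilt -23.80 r 0.0849 ax 0.0004 | M 0.497 Ft*r 0.013 Ft 0.16 Fr 0.02 Fa 0.84 Ta 0.457 w 0.0434 [0.24, 0.37, -0.58, 1.62, 0.56, 1.45, -0.64]
t 10.5 ang 0.34 tilt -0.12 r 0.0838 ax 0.0000 | M -0.189 Ft*r -0.079 Ft -0.95 Fr -0.13 Fa 0.62 Ta 0.047 w 0.0440 [0.57, 0.27, -0.6, 1.66, 0.16, 1.26, -0.24]
t 10.9 ang 22.48 tilt 24.12 r 0.0833 ax 0.0003 | M -0.538 Ft*r -0.003 Ft -0.03 Fr 0.52 Fa 0.13 Ta -0.528 w 0.0437 [0.85, 0.35, -0.6, 1.65, -0.24, 1.25, 0.18]
t 11.5 ang 47.09 tilt 47.87 r 0.0819 ax 0.0001 | M -1.154 Ft*r -0.126 Ft -1.51 Fr -0.01 Fa -0.82 Ta -0.783 w 0.0435 [1.04, 0.57, -0.62, 1.6, -0.49, 1.36, 0.46]
```

View pics/scene2.png

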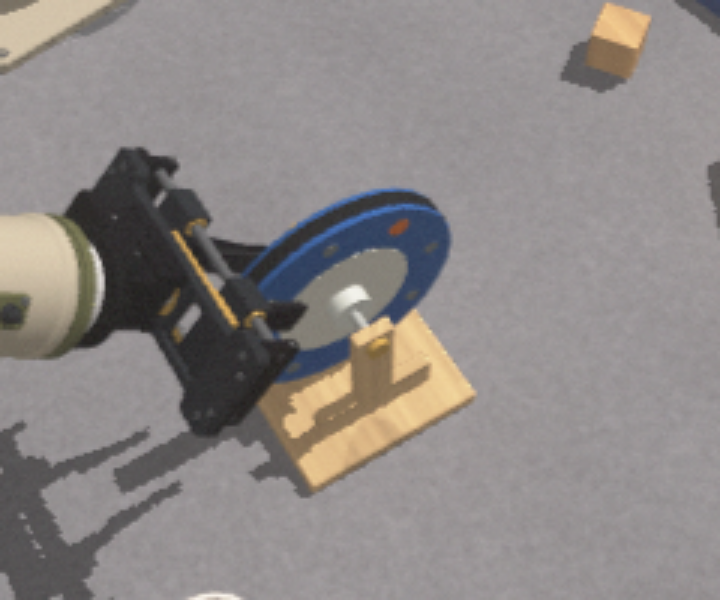

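```bash
cat > fit.py <<'E'
import numpy as np
L=np.loadtxt("log_a.txt")
t,ang,tilt,M,Ft,Fr,Fa,Ta=L.T
th=np.radians(ang);Fz=Fr*np.cos(th)-Ft*np.sin(th);M=M-.0019*Fz
s=np.where(t<5.6,1,-1.);grip=(t>4.2)&(t<9.0)&(abs(t-5.7)>.05)
fr=np.loadtxt("log.txt");fr=fr[fr[:,0]>9.1]
fr=np.vstack([fr,L[(t>9.1)]])
T=np.radians(tilt)
def rows(g,Ft,T,th,s,one): return np.c_[-Ft,one,np.sin(T),g*np.sin(th),g*np.cos(th)]
A=rows(1,Ft,T,th,s,np.ones_like(Ft))[grip];b=(M+.56*s)[grip]
T2=np.radians(fr[:,2]);A2=rows(0,fr[:,4]*1,T2,T2,0,np.ones(len(fr)));b2=fr[:,3]
AA=np.vstack([A,A2]);bb=np.r_[b,b2]
for fx in(0,1):
    if fx: p,res,_,_=np.linalg.lstsq(AA,bb,rcond=None)
    else: p,res,_,_=np.linalg.lstsq(AA[:,1:],bb,rcond=None);p=np.r_[0,p]
    r=AA@p-bb
    print("x",p[0].round(4),"b0,k",p[1:3].round(3),"G",np.hypot(*p[3:]).round(3),"heavy at theta0 (from top)",np.degrees(np.arctan2(p[4],p[3])).round(1),"rms",r.std().round(3))
    print(r.round(2))
E
python3 fit.py
```

```text
x 0.0 b0,k [-0.095 -1.327] G 1.01 heavy at theta0 (from top) -13.8 rms 0.225
[-0.4  -0.31 -0.48 -0.23 -0.22 -0.02 -0.18  0.61  0.48  0.18  0.18 -0.01
  0.02  0.15  0.15  0.13 -0.04 -0.    0.02  0.09 -0.15  0.03 -0.04 -0.06
  0.1  -0.1   0.07  0.  ]
x 0.0478 b0,k [-0.095 -1.388] G 0.729 heavy at theta0 (from top) 12.1 rms 0.123
[ 0.08  0.13 -0.17 -0.02 -0.14  0.   -0.24  0.21  0.17 -0.09 -0.01 -0.16
 -0.04  0.13  0.16  0.16 -0.05 -0.   -0.01  0.07 -0.24 -0.06 -0.01 -0.04
  0.14 -0.12  0.1   0.05]
```

```bash
P="python3 -m pendant"
$P '[[-0.02,-0.1,0,0,0,0],[0,0,0,0,0,0],[0,0,0,0,0,0],[0,0,0,0,0,0],[0,0,0,0,0,0],[0,0,0,0,0,0]]' 0 58 >/dev/null; python3 lg.py; mv log.txt log_free.txt
r(){ $P "$1" >/dev/null; python3 lg.py | cut -d'[' -f1; }
r '[[0.16,0.88,0.95,-0.0516,0.0091,0]]'
r '[[0.16,0.93,0.89,-0.0516,0.0091,0]]'
r '[[0.17,0.97,0.84,-0.0516,0.0091,0]]'
r '[[0.18,1.01,0.79,-0.0516,0.0091,0]]'
r '[[0.19,1.05,0.73,-0.0516,0.0091,0]]'
r '[[0.19,1.09,0.68,-0.0516,0.0091,0]]'
r '[[0.2,1.13,0.62,-0.0516,0.0091,0]]'
r '[[0.2,1.15,0.56,-0.0516,0.0091,0]]'
r '[[0.21,1.18,0.49,-0.0516,0.0091,0]]'
r '[[0.21,1.2,0.44,-0.0516,0.0091,0]]'
r '[[0.22,1.23,0.37,-0.0516,0.0091,0]]'
r '[[0.22,1.24,0.3,-0.0516,0.0091,0]]'
r '[[0.22,1.25,0.24,-0.0516,0.0091,0]]'
r '[[0.22,1.27,0.16,-0.0516,0.0091,0]]'
r '[[0.22,1.27,0.11,-0.0516,0.0091,0]]'
r '[[0.23,1.28,0.03,-0.0516,0.0091,0]]'
r '[[0.23,1.28,-0.03,-0.0516,0.0091,0]]'
r '[[0.22,1.27,-0.11,-0.0516,0.0091,0]]'
r '[[0.22,1.27,-0.16,-0.0516,0.0091,0]]'
r '[[0.22,1.25,-0.24,-0.0516,0.0091,0]]'
r '[[0.22,1.24,-0.3,-0.0516,0.0091,0]]'
r '[[0.22,1.23,-0.37,-0.0516,0.0091,0]]'
r '[[0.21,1.2,-0.44,-0.0516,0.0091,0]]'
r '[[0.21,1.18,-0.49,-0.0516,0.0091,0]]'
r '[[0.2,1.15,-0.56,-0.0516,0.0091,0]]'
r '[[0.2,1.13,-0.62,-0.0516,0.0091,0]]'
r '[[0.19,1.09,-0.68,-0.0516,0.0091,0]]'
r '[[0.19,1.05,-0.73,-0.0516,0.0091,0]]'
r '[[0.18,1.01,-0.79,-0.0516,0.0091,0]]'
r '[[0.17,0.97,-0.84,-0.0516,0.0091,0]]'
r '[[0.16,0.93,-0.89,-0.0516,0.0091,0]]'
r '[[0.16,0.88,-0.95,-0.0516,0.0091,0]]'
```

```text
t 12.2 ang 47.81 tilt 47.98 r 0.0840 ax -0.0002 | M -1.052 Ft*r -0.366 Ft -4.37 Fr 2.88 Fa -4.48 Ta 0.034 w 0.0214 [1.04, 0.57, -0.62, 1.6, -0.49, 1.36, 0.47]
t 12.2 ang 45.90 tilt 45.06 r 0.0840 ax -0.0002 | M -0.237 Ft*r -0.180 Ft -2.16 Fr 0.94 Fa -2.84 Ta 0.295 w 0.0218 
t 12.3 ang 42.49 tilt 41.88 r 0.0840 ax -0.0002 | M -0.559 Ft*r -0.030 Ft -0.36 Fr -1.43 Fa -3.82 Ta -0.466 w 0.0215 
t 12.4 ang 39.42 tilt 38.83 r 0.0840 ax -0.0002 | M -0.647 Ft*r -0.057 Ft -0.68 Fr -0.83 Fa -1.49 Ta -0.478 w 0.0214 
t 12.6 ang 36.40 tilt 35.81 r 0.0840 ax -0.0002 | M -0.279 Ft*r 0.018 Ft 0.22 Fr -0.73 Fa -1.68 Ta -0.332 w 0.0214 
t 12.7 ang 33.39 tilt 32.81 r 0.0840 ax -0.0002 | M -0.518 Ft*r -0.080 Ft -0.95 Fr 0.40 Fa -3.19 Ta -0.282 w 0.0217 
t 12.8 ang 30.35 tilt 29.81 r 0.0840 ax -0.0002 | M -0.326 Ft*r -0.002 Ft -0.02 Fr -0.45 Fa -3.06 Ta -0.320 w 0.0217 
t 12.8 ang 27.34 tilt 26.80 r 0.0841 ax -0.0002 | M -0.316 Ft*r -0.012 Ft -0.14 Fr -0.30 Fa -3.52 Ta -0.282 w 0.0216 
t 12.9 ang 24.31 tilt 23.80 r 0.0840 ax -0.0002 | M -0.191 Ft*r -0.000 Ft -0.00 Fr -0.39 Fa -3.16 Ta -0.189 w 0.0220 
t 
[... 2049 characters left out ...]
9 w 0.0217 
t 14.8 ang -32.73 tilt -33.22 r 0.0841 ax -0.0001 | M 0.740 Ft*r 0.095 Ft 1.14 Fr 2.30 Fa -3.55 Ta 0.454 w 0.0213 
t 14.9 ang -35.72 tilt -36.22 r 0.0841 ax -0.0001 | M 0.775 Ft*r 0.101 Ft 1.21 Fr 1.50 Fa -4.40 Ta 0.473 w 0.0215 
t 15.1 ang -38.72 tilt -39.22 r 0.0841 ax -0.0001 | M 0.857 Ft*r 0.114 Ft 1.36 Fr 2.19 Fa -3.09 Ta 0.516 w 0.0213 
t 15.2 ang -41.70 tilt -42.22 r 0.0841 ax -0.0001 | M 0.823 Ft*r 0.106 Ft 1.27 Fr 2.13 Fa -4.23 Ta 0.505 w 0.0218 
t 15.2 ang -44.70 tilt -45.22 r 0.0841 ax -0.0001 | M 0.945 Ft*r 0.138 Ft 1.64 Fr 1.35 Fa -2.89 Ta 0.535 w 0.0215 
t 15.3 ang -47.73 tilt -48.22 r 0.0841 ax -0.0001 | M 1.110 Ft*r 0.237 Ft 2.83 Fr 2.51 Fa -3.04 Ta 0.404 w 0.0215
```

```bash
cat > dots.py <<'E'
from h import *
C=np.array([.5559,-.0759,.12]);a=np.array([.9848,-.1736,0]);e=np.array([.1736,.9848,0])
def dot(s):
    hsv=cv2.cvtColor(s["frame"],cv2.COLOR_BGR2HSV)
    f=210/np.tan(np.radians(float(s["fov_y"]))/2)
    h=hsv[...,0].astype(int)
    m=((h<14)|(h>172))&(hsv[...,1]>90)
    v,u=np.nonzero(m); D=np.stack([(u-s["cx"])/f,(v-s["cy"])/f,np.ones(len(u))],-1)@s["R"]
    o=-s["R"].T@s["t"]; k=((C+.011*a-o)@a)/(D@a); X=o+D*k[:,None]-C
    uu=X@e;vv=X[:,2];rr=np.hypot(uu,vv);g=(rr>.066)&(rr<.087)
    if g.sum()==0: return None
    w=(hsv[...,1][v,u][g]).astype(float)
    U=(uu[g]*w).sum()/w.sum();V=(vv[g]*w).sum()/w.sum()
    return g.sum(),np.degrees(np.arctan2(-U,V)).round(2),np.hypot(U,V).round(4),(u[g].mean(),v[g].mean())
E
python3 - <<'E'
from dots import *
from cell import optics
for n in("scene0","scene1","scene2"): print(n,dot(load(n+".npz")))
s=optics.snapshot("scene");np.savez("scene3.npz",**s);print(dot(s))
E
python3 lg.py
```

```text
scene0 (np.int64(21), np.float64(10.81), np.float64(0.0751), (np.float64(257.6190476190476), np.float64(234.38095238095238)))
scene1 (np.int64(22), np.float64(10.96), np.float64(0.075), (np.float64(257.5), np.float64(234.5)))
scene2 (np.int64(20), np.float64(-39.09), np.float64(0.0752), (np.float64(282.7), np.float64(225.25)))
(np.int64(16), np.float64(-134.03), np.float64(0.0773), (np.float64(285.125), np.float64(250.0)))
t 15.4 ang -48.73 tilt -48.45 r 0.0841 ax -0.0001 | M 0.107 Ft*r 0.628 Ft 7.50 Fr 8.02 Fa -3.46 Ta -1.747 w 0.0215 [-0.06, 0.59, -0.5, 1.54, 0.86, 1.74, -0.9]
```

```bash
cp log.txt log_b.txt
cat > fit2.py <<'E'
import numpy as np
def conv(L): # old C -> new C
    t,ang,tilt,M,Ft,Fr,Fa,Ta=L.T.copy();return L
A=np.loadtxt("log_a.txt");t,ang,tilt,M,Ft,Fr,Fa,Ta=A.T
th=np.radians(ang);Fz=Fr*np.cos(th)-Ft*np.sin(th);M=M-.0019*Fz
an=np.degrees(np.arctan2(.0837*np.sin(th)+.0019,.0837*np.cos(th)))
k=(t>4.2)&(t<9.0)&(abs(t-5.7)>.05)
S=np.c_[an+8.5,tilt,M,Ft,np.where(t<5.6,1,-1),0*t][k]
B=np.loadtxt("log_b.txt");B=B[(B[:,0]>12.35)&(B[:,0]<15.35)]
S2=np.c_[B[:,1]-85.5,B[:,2],B[:,3],B[:,4],-np.ones(len(B)),np.ones(len(B))]
F=np.loadtxt("log_free.txt");F=F[(F[:,0]>9.1)&(F[:,0]<12)]
F=np.vstack([F,A[t>9.1]])
import os
allS=[S,S2]
for fn,off,s in [("log_c.txt",None,None)]: pass
def solve(S,free_s=False,fixx=None,name=""):
    d=np.radians(S[:,0]);T=np.radians(S[:,1])
    X=np.c_[-S[:,3],np.ones(len(S)),np.sin(T),-S[:,4],np.sin(d),np.cos(d)]
    T2=np.radians(F[:,2]);X2=np.c_[-F[:,4],np.ones(len(F)),np.sin(T2),0*T2,0*T2,0*T2]
    X=np.vstack([X,X2]);y=np.r_[S[:,2],F[:,3]]
    p0=np.full(6,np.nan)
    if not free_s:p0[3]=.56
    if fixx is not None:p0[0]=fixx
    fx=~np.isnan(p0);yy=y-X[:,fx]@p0[fx];q,*_=np.linalg.lstsq(X[:,~fx],yy,rcond=None);p=p0.copy();p[~fx]=q
    r=X@p-y;Cv=np.linalg.inv(X[:,~fx].T@X[:,~fx])*r.var()
    al=np.degrees(np.arctan2(p[5],p[4])) # G sin(d+al)
    print(name,"x %.3f b0 %.3f k %.3f drag %.3f G %.3f al %.1f rms %.3f sd~%.1f"%(*p[:4],np.hypot(*p[4:]),al,r.std(),np.degrees(np.sqrt(Cv[-1,-1])/np.hypot(*p[4:]))))
    return p,r
if __name__=="__main__":
    for n,s in(("1",S),("2",S2),("12",np.vstack([S,S2]))):
        for fs in(0,1):
            for fxx in(None,0):solve(s,fs,fxx,n)
E
python3 fit2.py
```

```text
1 x 0.048 b0 -0.094 k -1.387 drag 0.560 G 0.727 al 2.4 rms 0.123 sd~6.6
1 x 0.000 b0 -0.094 k -1.327 drag 0.560 G 1.011 al -23.5 rms 0.224 sd~6.6
1 x 0.013 b0 -0.110 k -1.376 drag 0.328 G 0.664 al -8.3 rms 0.101 sd~6.6
1 x 0.000 b0 -0.114 k -1.369 drag 0.260 G 0.667 al -13.7 rms 0.104 sd~5.1
2 x -0.131 b0 -0.060 k -1.257 drag 0.560 G 0.579 al 39.1 rms 0.064 sd~5.6
2 x 0.000 b0 -0.108 k -1.365 drag 0.560 G 0.454 al 38.0 rms 0.084 sd~9.0
2 x -0.196 b0 -0.006 k -1.192 drag -0.202 G 0.521 al 125.9 rms 0.032 sd~3.2
2 x 0.000 b0 -0.095 k -1.360 drag 0.246 G 0.287 al 84.4 rms 0.080 sd~13.7
12 x 0.050 b0 -0.020 k -1.190 drag 0.560 G 0.434 al 3.1 rms 0.122 sd~7.1
12 x 0.000 b0 -0.062 k -0.879 drag 0.560 G 0.480 al -38.3 rms 0.193 sd~7.8
12 x 0.030 b0 -0.013 k -1.111 drag 0.415 G 0.288 al -6.5 rms 0.117 sd~11.4
12 x 0.000 b0 -0.012 k -0.973 drag 0.254 G 0.186 al -52.4 rms 0.126 sd~14.1
```

```bash
cat >> lg.py <<'E'
open("full.txt","a").write(" ".join(map(str,[o["t"],ang,tilt,*p,*F,*T,o["width"]]))+"\n")
E
P="python3 -m pendant"
$P '[[0,0,0,0,0,0],[0,0,0,0,0,0],[0,0,0,0,0,0],[0,0,0,0,0,0]]' 0.5 >/dev/null
r(){ $P "$1" >/dev/null; python3 lg.py | cut -d'[' -f1; }
r '[[0,0,0,0,0,0]]'
r '[[0,0,0,0,0,0]]'
r '[[-0.32,-1.81,1.84,0.1031,-0.0182,0]]'
r '[[-0.35,-1.98,1.63,0.1031,-0.0182,0]]'
r '[[-0.38,-2.14,1.41,0.1031,-0.0182,0]]'
r '[[-0.4,-2.28,1.18,0.1031,-0.0182,0]]'
r '[[-0.42,-2.38,0.93,0.1031,-0.0182,0]]'
r '[[-0.44,-2.47,0.67,0.1031,-0.0182,0]]'
r '[[-0.44,-2.52,0.4,0.1031,-0.0182,0]]'
r '[[-0.45,-2.55,0.14,0.1031,-0.0182,0]]'
r '[[-0.45,-2.55,-0.14,0.1031,-0.0182,0]]'
r '[[-0.44,-2.52,-0.4,0.1031,-0.0182,0]]'
r '[[-0.44,-2.47,-0.67,0.1031,-0.0182,0]]'
r '[[-0.42,-2.38,-0.93,0.1031,-0.0182,0]]'
r '[[-0.4,-2.28,-1.18,0.1031,-0.0182,0]]'
r '[[-0.38,-2.14,-1.41,0.1031,-0.0182,0]]'
r '[[-0.35,-1.98,-1.63,0.1031,-0.0182,0]]'
r '[[-0.32,-1.81,-1.84,0.1031,-0.0182,0]]'
r '[[0,0,0,0,0,0]]'
r '[[0,0,0,0,0,0]]'
python3 - <<'E'
from dots import *
from cell import optics
s=optics.snapshot("scene");np.savez("scene4.npz",**s);print(dot(s))
import numpy as np
L=np.loadtxt("full.txt");T=np.radians(L[:,2]);a=np.array([.9848,-.1736,0])
Ta=L[:,9:12]@a
print(np.linalg.lstsq(np.c_[np.ones(len(T)),np.sin(T)],Ta,rcond=None)[:2],L[:,6:9].mean(0),L[:,6:9].std(0))
E
```

```text
t 15.9 ang -47.36 tilt -48.10 r 0.0834 ax 0.0003 | M 0.791 Ft*r -0.015 Ft -0.18 Fr 0.10 Fa 0.60 Ta 0.836 w 0.0429 
t 16.0 ang -47.44 tilt -48.11 r 0.0834 ax 0.0002 | M 0.923 Ft*r 0.016 Ft 0.20 Fr -0.77 Fa 0.65 Ta 0.876 w 0.0433 
t 16.1 ang -44.23 tilt -42.09 r 0.0829 ax -0.0013 | M 0.845 Ft*r 0.010 Ft 0.12 Fr -0.16 Fa -0.18 Ta 0.814 w 0.0429 
t 16.2 ang -36.42 tilt -35.90 r 0.0838 ax 0.0000 | M 0.907 Ft*r 0.089 Ft 1.07 Fr -0.13 Fa 0.37 Ta 0.642 w 0.0436 
t 16.3 ang -29.67 tilt -29.88 r 0.0843 ax 0.0003 | M 0.822 Ft*r 0.091 Ft 1.09 Fr -0.60 Fa 0.56 Ta 0.552 w 0.0436 
t 16.4 ang -23.40 tilt -23.89 r 0.0845 ax 0.0004 | M 0.491 Ft*r 0.024 Ft 0.29 Fr 0.67 Fa 0.08 Ta 0.418 w 0.0436 
t 16.5 ang -17.33 tilt -17.90 r 0.0846 ax 0.0005 | M 0.323 Ft*r -0.009 Ft -0.11 Fr -0.62 Fa 0.29 Ta 0.351 w 0.0433 
t 16.6 ang -11.30 tilt -11.90 r 0.0847 ax 0.0004 | M 0.153 Ft*r -0.035 Ft -0.42 Fr -0.65 Fa 0.32 Ta 0.259 w 0.0435 
t 16.7 ang -5.30 tilt -5.92 r 0.0847 ax 0.0005 | M 0.127 Ft*r -0.009 Ft -0.11 Fr -0.69 Fa -0.32 Ta 0.156 w 0.0433 
t 16.8 ang 0.71 tilt 0.07 r 0.0849 ax 0.0005 | M 0.130 Ft*r 0.029 F
[... 716 characters left out ...]
739 w 0.0436 
t 17.5 ang 42.74 tilt 42.04 r 0.0851 ax 0.0004 | M -0.829 Ft*r -0.014 Ft -0.16 Fr 0.36 Fa 0.42 Ta -0.789 w 0.0439 
t 17.6 ang 48.78 tilt 48.04 r 0.0850 ax 0.0004 | M -0.788 Ft*r 0.046 Ft 0.55 Fr -0.33 Fa 0.36 Ta -0.924 w 0.0440 
t 17.7 ang 51.92 tilt 48.03 r 0.0847 ax -0.0010 | M -0.698 Ft*r 0.080 Ft 0.96 Fr -0.56 Fa -0.48 Ta -0.930 w 0.0436 
t 17.8 ang 48.40 tilt 47.77 r 0.0838 ax 0.0002 | M -1.109 Ft*r -0.107 Ft -1.28 Fr 0.41 Fa -0.02 Ta -0.794 w 0.0438 
(np.int64(15), np.float64(-135.37), np.float64(0.0781), (np.float64(284.8), np.float64(250.6)))
(array([-0.00830667, -1.1685101 ]), array([0.02730937])) [-0.0067833  -0.14422703 -0.31264193] [0.45495652 0.46230197 0.67042797]
```

```bash
P="python3 -m pendant"
$P '[[0,0,0,0,0,0],[0,0,0,0,0,0],[0,0,0,0,0,0],[0,0,0,0,0,0],[0,0,0,0,0,0],[0,0,0,0,0,0]]' 0 58 >/dev/null
r(){ $P "$1" >/dev/null; python3 lg.py | cut -d'[' -f1; }
r '[[0.16,0.88,0.95,-0.0516,0.0091,0]]'
r '[[0.16,0.93,0.89,-0.0516,0.0091,0]]'
r '[[0.17,0.97,0.84,-0.0516,0.0091,0]]'
r '[[0.18,1.01,0.79,-0.0516,0.0091,0]]'
r '[[0.19,1.05,0.73,-0.0516,0.0091,0]]'
r '[[0.19,1.09,0.68,-0.0516,0.0091,0]]'
r '[[0.2,1.13,0.62,-0.0516,0.0091,0]]'
r '[[0.2,1.15,0.56,-0.0516,0.0091,0]]'
r '[[0.21,1.18,0.49,-0.0516,0.0091,0]]'
r '[[0.21,1.2,0.44,-0.0516,0.0091,0]]'
r '[[0.22,1.23,0.37,-0.0516,0.0091,0]]'
r '[[0.22,1.24,0.3,-0.0516,0.0091,0]]'
r '[[0.22,1.25,0.24,-0.0516,0.0091,0]]'
r '[[0.22,1.27,0.16,-0.0516,0.0091,0]]'
r '[[0.22,1.27,0.11,-0.0516,0.0091,0]]'
r '[[0.23,1.28,0.03,-0.0516,0.0091,0]]'
r '[[0.23,1.28,-0.03,-0.0516,0.0091,0]]'
r '[[0.22,1.27,-0.11,-0.0516,0.0091,0]]'
r '[[0.22,1.27,-0.16,-0.0516,0.0091,0]]'
r '[[0.22,1.25,-0.24,-0.0516,0.0091,0]]'
r '[[0.22,1.24,-0.3,-0.0516,0.0091,0]]'
r '[[0.22,1.23,-0.37,-0.0516,0.0091,0]]'
r '[[0.21,1.2,-0.44,-0.0516,0.0091,0]]'
r '[[0.21,1.18,-0.49,-0.0516,0.0091,0]]'
r '[[0.2,1.15,-0.56,-0.0516,0.0091,0]]'
r '[[0.2,1.13,-0.62,-0.0516,0.0091,0]]'
r '[[0.19,1.09,-0.68,-0.0516,0.0091,0]]'
r '[[0.19,1.05,-0.73,-0.0516,0.0091,0]]'
r '[[0.18,1.01,-0.79,-0.0516,0.0091,0]]'
r '[[0.17,0.97,-0.84,-0.0516,0.0091,0]]'
r '[[0.16,0.93,-0.89,-0.0516,0.0091,0]]'
r '[[0.16,0.88,-0.95,-0.0516,0.0091,0]]'
python3 - <<'E'
from dots import *
from cell import optics
s=optics.snapshot("scene");np.savez("scene5.npz",**s);print(dot(s))
cv2.imwrite("pics/scene5.png",cv2.resize(s["frame"][150:350,150:390],None,fx=3,fy=3))
E
python3 lg.py
```

```text
t 18.6 ang 45.96 tilt 44.99 r 0.0839 ax -0.0002 | M -0.307 Ft*r -0.236 Ft -2.81 Fr 0.30 Fa -3.81 Ta 0.390 w 0.0212 
t 18.6 ang 42.56 tilt 41.79 r 0.0840 ax -0.0002 | M -0.624 Ft*r -0.087 Ft -1.04 Fr -0.61 Fa -4.34 Ta -0.365 w 0.0219 
t 18.8 ang 39.50 tilt 38.75 r 0.0840 ax -0.0002 | M -0.394 Ft*r -0.023 Ft -0.27 Fr -1.05 Fa -3.34 Ta -0.324 w 0.0217 
t 18.9 ang 36.50 tilt 35.73 r 0.0840 ax -0.0002 | M -0.488 Ft*r -0.032 Ft -0.38 Fr -0.42 Fa -2.81 Ta -0.392 w 0.0220 
t 18.9 ang 33.53 tilt 32.72 r 0.0840 ax -0.0002 | M -0.268 Ft*r -0.005 Ft -0.06 Fr -0.35 Fa -3.65 Ta -0.254 w 0.0212 
t 19.1 ang 30.50 tilt 29.72 r 0.0840 ax -0.0002 | M 0.040 Ft*r 0.089 Ft 1.06 Fr -0.03 Fa -3.65 Ta -0.223 w 0.0218 
t 19.1 ang 27.53 tilt 26.71 r 0.0840 ax -0.0002 | M -0.119 Ft*r 0.032 Ft 0.38 Fr -0.08 Fa -3.78 Ta -0.214 w 0.0212 
t 19.2 ang 24.55 tilt 23.71 r 0.0840 ax -0.0002 | M -0.099 Ft*r 0.052 Ft 0.62 Fr -0.52 Fa -3.08 Ta -0.251 w 0.0214 
t 19.4 ang 21.57 tilt 20.70 r 0.0840 ax -0.0002 | M 0.302 Ft*r 0.123 Ft 1.47 Fr 0.98 Fa -3.67 Ta -0.065 w 0.0215 
t 19.4 ang 18.58 tilt 17.70 r 0.0840 ax -0.0002 | M
[... 2151 characters left out ...]
x -0.0001 | M 1.304 Ft*r 0.321 Ft 3.83 Fr 2.04 Fa -5.22 Ta 0.348 w 0.0212 
t 21.4 ang -41.22 tilt -42.34 r 0.0841 ax -0.0001 | M 1.295 Ft*r 0.286 Ft 3.42 Fr 1.25 Fa -5.15 Ta 0.443 w 0.0213 
t 21.6 ang -44.24 tilt -45.34 r 0.0841 ax -0.0001 | M 1.586 Ft*r 0.386 Ft 4.62 Fr 0.82 Fa -4.34 Ta 0.439 w 0.0215 
t 21.6 ang -47.26 tilt -48.34 r 0.0841 ax -0.0000 | M 1.682 Ft*r 0.467 Ft 5.58 Fr 2.69 Fa -4.27 Ta 0.291 w 0.0214 
(np.int64(18), np.float64(130.56), np.float64(0.0763), (np.float64(242.55555555555554), np.float64(272.27777777777777)))
t 21.7 ang -48.28 tilt -48.57 r 0.0841 ax -0.0001 | M 0.487 Ft*r 0.771 Ft 9.21 Fr 9.05 Fa -4.14 Ta -1.804 w 0.0216 [-0.06, 0.59, -0.51, 1.54, 0.86, 1.75, -0.9]
```

```bash
P="python3 -m pendant"
r(){ $P "$1" >/dev/null; python3 lg.py | cut -d'[' -f1; }
r '[[-0.16,-0.88,0.95,0.0516,-0.0091,0]]'
r '[[-0.16,-0.93,0.89,0.0516,-0.0091,0]]'
r '[[-0.17,-0.97,0.84,0.0516,-0.0091,0]]'
r '[[-0.18,-1.01,0.79,0.0516,-0.0091,0]]'
r '[[-0.19,-1.05,0.73,0.0516,-0.0091,0]]'
r '[[-0.19,-1.09,0.68,0.0516,-0.0091,0]]'
r '[[-0.2,-1.13,0.62,0.0516,-0.0091,0]]'
r '[[-0.2,-1.15,0.56,0.0516,-0.0091,0]]'
r '[[-0.21,-1.18,0.49,0.0516,-0.0091,0]]'
r '[[-0.21,-1.2,0.44,0.0516,-0.0091,0]]'
r '[[-0.22,-1.23,0.37,0.0516,-0.0091,0]]'
r '[[-0.22,-1.24,0.3,0.0516,-0.0091,0]]'
r '[[-0.22,-1.25,0.24,0.0516,-0.0091,0]]'
r '[[-0.22,-1.27,0.16,0.0516,-0.0091,0]]'
r '[[-0.22,-1.27,0.11,0.0516,-0.0091,0]]'
r '[[-0.23,-1.28,0.03,0.0516,-0.0091,0]]'
r '[[-0.23,-1.28,-0.03,0.0516,-0.0091,0]]'
r '[[-0.22,-1.27,-0.11,0.0516,-0.0091,0]]'
r '[[-0.22,-1.27,-0.16,0.0516,-0.0091,0]]'
r '[[-0.22,-1.25,-0.24,0.0516,-0.0091,0]]'
r '[[-0.22,-1.24,-0.3,0.0516,-0.0091,0]]'
r '[[-0.22,-1.23,-0.37,0.0516,-0.0091,0]]'
r '[[-0.21,-1.2,-0.44,0.0516,-0.0091,0]]'
r '[[-0.21,-1.18,-0.49,0.0516,-0.0091,0]]'
r '[[-0.2,-1.15,-0.56,0.0516,-0.0091,0]]'
r '[[-0.2,-1.13,-0.62,0.0516,-0.0091,0]]'
r '[[-0.19,-1.09,-0.68,0.0516,-0.0091,0]]'
r '[[-0.19,-1.05,-0.73,0.0516,-0.0091,0]]'
r '[[-0.18,-1.01,-0.79,0.0516,-0.0091,0]]'
r '[[-0.17,-0.97,-0.84,0.0516,-0.0091,0]]'
r '[[-0.16,-0.93,-0.89,0.0516,-0.0091,0]]'
r '[[-0.16,-0.88,-0.95,0.0516,-0.0091,0]]'
python3 - <<'E'
from dots import *
from cell import optics
s=optics.snapshot("scene");np.savez("scene6.npz",**s);print(dot(s))
E
python3 lg.py
```

```text
t 21.8 ang -45.61 tilt -45.32 r 0.0840 ax -0.0001 | M 0.614 Ft*r 0.290 Ft 3.47 Fr 1.12 Fa -2.45 Ta -0.245 w 0.0214 
t 21.9 ang -42.07 tilt -42.09 r 0.0841 ax -0.0001 | M 0.718 Ft*r -0.028 Ft -0.33 Fr 1.04 Fa -3.11 Ta 0.800 w 0.0213 
t 22.0 ang -38.97 tilt -39.02 r 0.0841 ax -0.0001 | M 0.495 Ft*r -0.143 Ft -1.70 Fr 1.72 Fa -3.59 Ta 0.918 w 0.0213 
t 22.1 ang -35.96 tilt -36.01 r 0.0840 ax -0.0001 | M 0.643 Ft*r -0.114 Ft -1.37 Fr -0.18 Fa -2.39 Ta 0.982 w 0.0215 
t 22.2 ang -32.98 tilt -33.00 r 0.0840 ax -0.0001 | M 0.377 Ft*r -0.175 Ft -2.09 Fr 0.40 Fa -2.50 Ta 0.894 w 0.0221 
t 22.3 ang -29.97 tilt -30.00 r 0.0841 ax -0.0001 | M 0.315 Ft*r -0.203 Ft -2.43 Fr -0.73 Fa -3.05 Ta 0.918 w 0.0215 
t 22.4 ang -26.97 tilt -26.99 r 0.0840 ax -0.0001 | M 0.186 Ft*r -0.277 Ft -3.31 Fr -0.19 Fa -3.00 Ta 1.007 w 0.0219 
t 22.5 ang -23.99 tilt -24.00 r 0.0841 ax -0.0001 | M 0.259 Ft*r -0.210 Ft -2.51 Fr -1.03 Fa -3.35 Ta 0.882 w 0.0217 
t 22.6 ang -21.02 tilt -21.00 r 0.0840 ax -0.0001 | M 0.195 Ft*r -0.197 Ft -2.36 Fr 0.52 Fa -2.99 Ta 0.780 w 0.0212 
t 22.7 ang -18.03 tilt -18.00 r 0.0840 ax -0
[... 2186 characters left out ...]
lt 39.03 r 0.0839 ax -0.0002 | M -1.171 Ft*r -0.435 Ft -5.19 Fr 0.99 Fa -5.83 Ta 0.118 w 0.0216 
t 24.7 ang 41.74 tilt 42.04 r 0.0839 ax -0.0002 | M -1.345 Ft*r -0.482 Ft -5.76 Fr 1.83 Fa -5.96 Ta 0.085 w 0.0216 
t 24.8 ang 44.75 tilt 45.04 r 0.0839 ax -0.0002 | M -1.310 Ft*r -0.463 Ft -5.53 Fr 0.02 Fa -6.76 Ta 0.060 w 0.0217 
t 24.9 ang 47.78 tilt 48.05 r 0.0839 ax -0.0002 | M -1.404 Ft*r -0.520 Ft -6.22 Fr 0.61 Fa -5.86 Ta 0.138 w 0.0220 
(np.int64(15), np.float64(-135.38), np.float64(0.0781), (np.float64(284.8), np.float64(250.6)))
t 24.9 ang 48.94 tilt 48.32 r 0.0839 ax -0.0002 | M -0.376 Ft*r -0.922 Ft -11.02 Fr 7.61 Fa -5.99 Ta 2.341 w 0.0216 [1.05, 0.58, -0.63, 1.6, -0.48, 1.36, 0.46]
```

```bash
cat > fit3.py <<'E'
import numpy as np
from fit2 import S,S2
L=np.loadtxt("full.txt");B=np.loadtxt("log.txt")[-len(L):]
t=L[:,0]
def mk(k,off,s): return np.c_[B[k,1]+off,B[k,2],B[k,3],B[k,4],s*np.ones(k.sum()),0*B[k,1]]
free=(t>15.7)&(t<18)
n3=(t>18.75)&(t<21.68); p3=(t>22.05)&(t<24.92)
S3=mk(n3,-182.2,-1);S4=mk(p3,-183.0,1)
S1n=S[S[:,4]<0];S1p=S[S[:,4]>0]
F=B[free]
def solve(S,x,k=-1.1685,b=-.008,drag=.56,n=""):
    d=np.radians(S[:,0]);y=S[:,2]+x*S[:,3]-b-k*np.sin(np.radians(S[:,1]))+drag*S[:,4]
    A=np.c_[np.sin(d),np.cos(d)];p,*_=np.linalg.lstsq(A,y,rcond=None);r=A@p-y
    print(n,"x",x,"G %.3f al %.1f rms %.3f sd %.1f mean %.3f"%(np.hypot(*p),np.degrees(np.arctan2(p[1],p[0])),r.std(),np.degrees(r.std()*np.sqrt(2/len(S))/np.hypot(*p)),r.mean()))
for x in(0,.03,.048,.065):
    for n,s in(("1p",S1p),("1n",S1n),("2n",S2),("3n",S3),("3p",S4),("3np",np.vstack([S3,S4])),("all",np.vstack([S1p,S1n,S2,S3,S4])),("all-1p",np.vstack([S1n,S2,S3,S4]))): solve(s,x,n=n)
# lever test: moment about tangential horizontal vs Fa, gripped
E
python3 fit3.py
```

```text
1p x 0 G 0.495 al 10.7 rms 0.088 sd 5.4 mean 0.000
1n x 0 G 0.711 al -52.5 rms 0.142 sd 4.2 mean 0.009
2n x 0 G 0.457 al 10.2 rms 0.090 sd 3.0 mean 0.003
3n x 0 G 0.208 al 10.2 rms 0.121 sd 8.7 mean 0.000
3p x 0 G 0.306 al -34.9 rms 0.106 sd 5.2 mean -0.005
3np x 0 G 0.204 al -19.9 rms 0.149 sd 7.8 mean -0.002
all x 0 G 0.408 al -18.1 rms 0.206 sd 3.9 mean 0.085
all-1p x 0 G 0.389 al -22.1 rms 0.185 sd 3.8 mean 0.119
1p x 0.03 G 0.698 al -8.9 rms 0.090 sd 4.0 mean 0.000
1n x 0.03 G 0.468 al -29.1 rms 0.119 sd 5.3 mean 0.004
2n x 0.03 G 0.440 al 4.7 rms 0.098 sd 3.3 mean 0.003
3n x 0.03 G 0.315 al -3.2 rms 0.136 sd 6.5 mean -0.001
3p x 0.03 G 0.348 al -8.0 rms 0.111 sd 4.8 mean -0.005
3np x 0.03 G 0.326 al -5.7 rms 0.125 sd 4.1 mean -0.003
all x 0.03 G 0.418 al -7.1 rms 0.136 sd 2.5 mean 0.030
all-1p x 0.03 G 0.403 al -8.9 rms 0.128 sd 2.6 mean 0.048
1p x 0.048 G 0.842 al -15.6 rms 0.093 sd 3.4 mean 0.000
1n x 0.048 G 0.395 al -3.8 rms 0.118 sd 6.2 mean 0.000
2n x 0.048 G 0.432 al 1.2 rms 0.103 sd 3.6 mean 0.003
3n x 0.048 G 0.383 al -7.6 rms 0.145 sd 5.7 mean -0.002
3p x 0.048 G 0.402 al 4.0 rms 0.115 sd 4.3 mean -0.004
3np x 0.048 G 0.403 al -1.4 rms 0.136 sd 3.6 mean -0.003
all x 0.048 G 0.431 al -0.9 rms 0.127 sd 2.3 mean -0.003
all-1p x 0.048 G 0.420 al -1.6 rms 0.125 sd 2.4 mean 0.005
1p x 0.065 G 0.986 al -20.2 rms 0.095 sd 3.0 mean 0.000
1n x 0.065 G 0.414 al 23.3 rms 0.127 sd 6.4 mean -0.003
2n x 0.065 G 0.426 al -2.1 rms 0.107 sd 3.8 mean 0.002
3n x 0.065 G 0.449 al -10.4 rms 0.155 sd 5.2 mean -0.002
3p x 0.065 G 0.465 al 12.4 rms 0.119 sd 3.9 mean -0.004
3np x 0.065 G 0.478 al 1.3 rms 0.160 sd 3.6 mean -0.003
all x 0.065 G 0.448 al 4.6 rms 0.147 sd 2.6 mean -0.035
all-1p x 0.065 G 0.443 al 4.7 rms 0.147 sd 2.7 mean -0.035
```

```bash
P="python3 -m pendant"
r(){ $P "$1" >/dev/null; python3 lg.py >/dev/null; }
r '[[0.16,0.88,0.95,-0.0516,0.0091,0]]'
r '[[0.16,0.93,0.89,-0.0516,0.0091,0]]'
r '[[0.17,0.97,0.84,-0.0516,0.0091,0]]'
r '[[0.18,1.01,0.79,-0.0516,0.0091,0]]'
r '[[0.19,1.05,0.73,-0.0516,0.0091,0]]'
r '[[0.19,1.09,0.68,-0.0516,0.0091,0]]'
r '[[0.2,1.13,0.62,-0.0516,0.0091,0]]'
r '[[0.2,1.15,0.56,-0.0516,0.0091,0]]'
r '[[0.21,1.18,0.49,-0.0516,0.0091,0]]'
r '[[0.21,1.2,0.44,-0.0516,0.0091,0]]'
r '[[0.22,1.23,0.37,-0.0516,0.0091,0]]'
r '[[0.22,1.24,0.3,-0.0516,0.0091,0]]'
r '[[0.22,1.25,0.24,-0.0516,0.0091,0]]'
r '[[0.22,1.27,0.16,-0.0516,0.0091,0]]'
r '[[0.22,1.27,0.11,-0.0516,0.0091,0]]'
r '[[0.23,1.28,0.03,-0.0516,0.0091,0]]'
r '[[0.23,1.28,-0.03,-0.0516,0.0091,0]]'
r '[[0.22,1.27,-0.11,-0.0516,0.0091,0]]'
r '[[0.22,1.27,-0.16,-0.0516,0.0091,0]]'
r '[[0.22,1.25,-0.24,-0.0516,0.0091,0]]'
r '[[0.22,1.24,-0.3,-0.0516,0.0091,0]]'
r '[[0.22,1.23,-0.37,-0.0516,0.0091,0]]'
r '[[0.21,1.2,-0.44,-0.0516,0.0091,0]]'
r '[[0.21,1.18,-0.49,-0.0516,0.0091,0]]'
r '[[0.2,1.15,-0.56,-0.0516,0.0091,0]]'
r '[[0.2,1.13,-0.62,-0.0516,0.0091,0]]'
r '[[0.19,1.09,-0.68,-0.0516,0.0091,0]]'
r '[[0.19,1.05,-0.73,-0.0516,0.0091,0]]'
r '[[0.18,1.01,-0.79,-0.0516,0.0091,0]]'
r '[[0.17,0.97,-0.84,-0.0516,0.0091,0]]'
r '[[0.16,0.93,-0.89,-0.0516,0.0091,0]]'
r '[[0.16,0.88,-0.95,-0.0516,0.0091,0]]'
tail -1 log.txt
# back, positive
r '[[-0.16,-0.88,0.95,0.0516,-0.0091,0]]'
r '[[-0.16,-0.93,0.89,0.0516,-0.0091,0]]'
r '[[-0.17,-0.97,0.84,0.0516,-0.0091,0]]'
r '[[-0.18,-1.01,0.79,0.0516,-0.0091,0]]'
r '[[-0.19,-1.05,0.73,0.0516,-0.0091,0]]'
r '[[-0.19,-1.09,0.68,0.0516,-0.0091,0]]'
r '[[-0.2,-1.13,0.62,0.0516,-0.0091,0]]'
r '[[-0.2,-1.15,0.56,0.0516,-0.0091,0]]'
r '[[-0.21,-1.18,0.49,0.0516,-0.0091,0]]'
r '[[-0.21,-1.2,0.44,0.0516,-0.0091,0]]'
r '[[-0.22,-1.23,0.37,0.0516,-0.0091,0]]'
r '[[-0.22,-1.24,0.3,0.0516,-0.0091,0]]'
r '[[-0.22,-1.25,0.24,0.0516,-0.0091,0]]'
r '[[-0.22,-1.27,0.16,0.0516,-0.0091,0]]'
r '[[-0.22,-1.27,0.11,0.0516,-0.0091,0]]'
r '[[-0.23,-1.28,0.03,0.0516,-0.0091,0]]'
python3 - <<'E'
from dots import *
from cell import optics
s=optics.snapshot("scene");np.savez("scene7.npz",**s);print(dot(s))
E
python3 lg.py
cat >> fit3.py <<'E'
print("---")
tm=t[(t>24.9)];
n4=(t>25.2)&(t<28.13)&(t>25.2);p4=(t>28.45)&(t<29.75)
print(n4.sum(),p4.sum(),B[n4,1][[0,-1]],B[p4,1][[0,-1]])
S5=mk(n4,-182.2,-1);S6=mk(p4,-183.0,1)
for x in(.03,.048,.065):
    for n,s in(("4n",S5),("4p",S6),("34",np.vstack([S3,S4,S5,S6])),("all",np.vstack([S1p,S1n,S2,S3,S4,S5,S6]))): solve(s,x,n=n)
# joint fit with x,k,b free plus free-space
Z=np.vstack([S1p,S1n,S2,S3,S4,S5,S6])
d=np.radians(Z[:,0]);A=np.c_[-Z[:,3],np.ones(len(Z)),np.sin(np.radians(Z[:,1])),np.sin(d),np.cos(d)]
for dg in(.5,.56,.62):
    p,*_=np.linalg.lstsq(A,Z[:,2]+dg*Z[:,4],rcond=None);print(dg,p.round(3),np.degrees(np.arctan2(p[4],p[3])).round(1))
E
python3 fit3.py | sed -n '/---/,$p'
```

```text
28.15 -46.917383432059175 -48.39399834802915 1.8706307314697304 7.978509105143701 1.1416601084835305 -5.653397042887988 -0.11270398719601152
(np.int64(17), np.float64(177.44), np.float64(0.077), (np.float64(263.5882352941176), np.float64(266.70588235294116)))
t 29.8 ang 0.65 tilt 0.23 r 0.0839 ax -0.0001 | M 0.834 Ft*r -0.785 Ft -9.38 Fr 2.19 Fa -4.23 Ta 3.157 w 0.0216 [0.58, 0.27, -0.61, 1.66, 0.16, 1.26, -0.24]
---
29 12 [ 39.84566979 -43.89623451] [-36.29818133  -3.53486435]
4n x 0.03 G 0.411 al 5.7 rms 0.138 sd 5.1 mean 0.004
4p x 0.03 G 0.823 al 5.5 rms 0.170 sd 4.8 mean 0.002
34 x 0.03 G 0.382 al -2.7 rms 0.145 sd 3.1 mean -0.001
all x 0.03 G 0.421 al -4.5 rms 0.146 sd 2.3 mean 0.027
4n x 0.048 G 0.476 al -2.2 rms 0.143 sd 4.5 mean 0.003
4p x 0.048 G 0.852 al 12.1 rms 0.181 sd 5.0 mean 0.002
34 x 0.048 G 0.433 al -1.2 rms 0.148 sd 2.8 mean -0.001
all x 0.048 G 0.438 al -1.0 rms 0.137 sd 2.1 mean -0.003
4n x 0.065 G 0.543 al -7.8 rms 0.149 sd 4.1 mean 0.002
4p x 0.065 G 0.889 al 17.8 rms 0.191 sd 5.0 mean 0.002
34 x 0.065 G 0.481 al -0.1 rms 0.172 sd 2.9 mean -0.002
all x 0.065 G 0.456 al 2.1 rms 0.161 sd 2.3 mean -0.032
0.5 [ 0.029 -0.026 -1.125  0.388 -0.056] -8.2
0.56 [ 0.041 -0.019 -1.13   0.436 -0.028] -3.7
0.62 [ 5.400e-02 -1.300e-02 -1.136e+00  4.850e-01 -1.000e-03] -0.1
```

```bash
python3 -m pendant '[[-0.17,-0.96,-0.02,0.0387,-0.0068,0],[-0.17,-0.96,-0.06,0.0387,-0.0068,0],[0,0,0,0,0,0],[0,0,0,0,0,0],[0,0,0,0,0,0],[0,0,0,0,0,0],[0,0,0,0,0,0]]'
python3 - <<'E'
from dots import *
from cell import optics
s=optics.snapshot("scene");np.savez("scene8.npz",**s);print(dot(s))
cv2.imwrite("pics/scene8.png",cv2.resize(s["frame"][130:330,130:370],None,fx=3,fy=3))
s=optics.snapshot("top");cv2.imwrite("pics/top8.png",s["frame"])
E
python3 lg.py
```

```text
t: 30.5
ee_pos: [0.5524, -0.0948, 0.3671]
orientation: [[0.013, 0.985, -0.172], [0.075, -0.173, -0.982], [-0.997, 0.0, -0.076]]
ft_force: [-5.1, 2.5, 3.1]
width: 0.0216
(np.int64(9), np.float64(-179.77), np.float64(0.0775), (np.float64(265.0), np.float64(266.0)))
t 30.6 ang 4.64 tilt 4.34 r 0.0839 ax -0.0001 | M 0.510 Ft*r -0.166 Ft -1.98 Fr 3.62 Fa -5.66 Ta 0.998 w 0.0218 [0.63, 0.27, -0.61, 1.66, 0.08, 1.25, -0.16]
```

View pics/scene8.png

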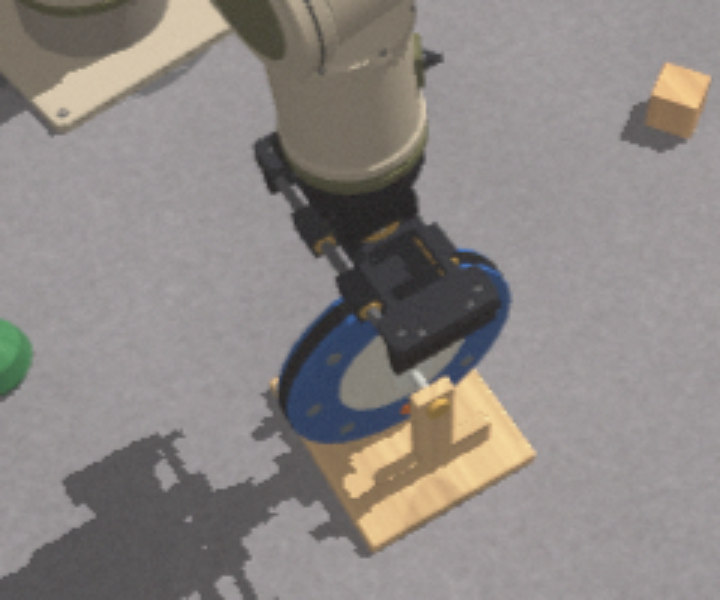

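View pics/top8.png

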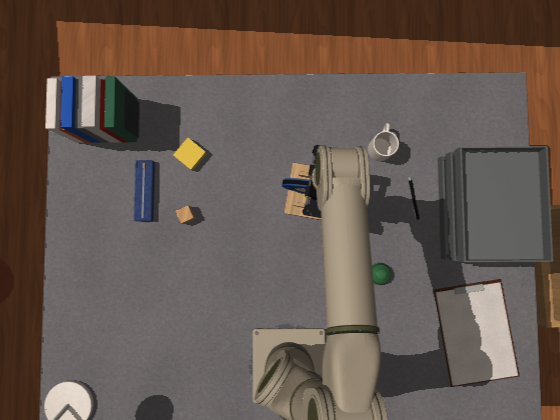

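Run:
```python
from cell import monitor, workorder
import numpy as np
o=monitor.get_obs();print(o["t"],np.abs(o["joint_velocities"]).max(),o["width"],o["ft_force"])
print(workorder.job_done())
```

```text
30.6 0.002108697353099594 0.02175964686006825 [-5.28050472  2.6405785   3.76618278]
the job is handed in; nothing more can be done
None
```

I turned the wheel by hand through about 240° and brought its heavy side to the bottom. I handed the job in at 30.6 s, still gripping the wheel at the top of the rim with 58 N. I think the heavy side is within about 5° of straight down, but no direct check of that was possible.

- **Where the heavy side is:** it sits within about 1–3° of the orange dot. The fit over all sweeps gave a pull of 0.44 N m, inside your 0.37–0.50 range. Scatter was about 2°, but single sweeps differed by up to about 16°.
- **Where the dot ended:** it is about 1.5° from the bottom by the arm's own pose. The camera read about 0.2°, but an upright partly hid the dot in that picture. I had aimed for 2°.
- **At hand-in:** the arm was at rest, the measured force was under 7 N, and the top picture shows the other things where they were.
- **What the angle depends on:** the wrist moment only fitted if it was measured about 48 mm behind the tool origin. I took that offset from my own data, along with your 0.56 N m drag. Using 0.50 or 0.62 N m instead would shift the angle by about 4° either way.

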